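# Turn the reagent carousel to its free wide bin and load a cartridge

### The job

First turn the carousel, using its upright steel posts, until the empty wide bin squarely faces the white reader block on the base. Then take the reagent cartridge out of the leaning rack and lower it upright into that bin until it stands on the bin's floor before you let go (do not drop it in). Leave the bin facing the reader, and leave the bottle, the beaker and the tip box where they are.

Things in the scene. Friction and masses are not known exactly. Their poses are not given: they have to be found in the camera images.
- base: Fixed carousel base: grey disc, radius 178 mm, 22 mm high. Origin at the centre of its underside, on the wheel's vertical axis. Its own -x points to the reader, a white block 34 x 70 mm, 72 mm high, its centre 197 mm from the axis. A bin faces the reader when the bin's centre lies on this -x line. Position and yaw vary.
- wheel (a joint): Angle (rad, positive counter-clockwise from above) of the carousel wheel on the base. At 0 the empty wide bin points along the base's own +x, straight away from the reader; at +3.14 or -3.14 it faces the reader. Turns both ways (stops only at +-6.5) against dry friction of about 0.18 N m and stays where it is left.
- hub (a point): Top centre of the wheel's hub (radius 26 mm), 66 mm above the bench, on the axis. The wheel is an aluminium disc, radius 163 mm, top 36 mm above the bench, with five radial bins 72 degrees apart; counter-clockwise from the empty wide bin: full wide, full narrow, full wide, empty narrow. Cartridges fixed in the full bins reach 136 mm above the bench.
- post (a point): Top centre of one of the wheel's five alike upright steel posts, the one 36 degrees counter-clockwise from the empty wide bin; the others follow every 72 degrees, midway between bins. Each is 140 mm from the axis, round, 18 mm thick, its top 141 mm above the bench (105 mm above the disc). Moving a post round the axis turns the wheel.
- bin_floor (a point): Centre of the floor of the empty wide bin, 95 mm from the wheel's axis, 36 mm above the bench. Inside, the bin is 110 mm long (radially), 40 mm wide and 45 mm deep, open at the top, its walls 3 mm thick. Its x points radially outward along the bin.
- rack: Fixed grey rack, foot 130 x 150 mm, with one open slot leaning 35 degrees from vertical that holds the cartridge. Origin on the bench, 10 mm to -x of the foot's centre. The slot's top points up and to the rack's own -x (roughly to the robot). It runs along the rack's y, 106 mm long, 33 mm across, 40 mm deep inside. Position and yaw vary.
- cartridge: Loose white box 30 mm thick (own x), 96 mm long (own y), 92 mm high (own z), with two caps 22 mm wide, 8 mm high on top at y = +-29 mm. 0.18 to 0.35 kg. Origin: centre of its underside. Starts in the rack, its z leaning 35 degrees from vertical towards the rack's -x, lower 40 mm in the slot, upper 52 mm free. In the bin it stands with its y along the bin's length.
- bottle: Bystander: white bottle, 68 mm across, 170 mm high, at the far side. Origin at the centre of its underside. Leave alone.
- beaker: Bystander: glass beaker, 84 mm across, 100 mm high, left of the rack. Origin at the centre of its underside. Leave alone.
- tipbox: Bystander: grey box with clear lid, 84 x 124 mm, 67 mm high, on the right of the carousel. Origin at the centre of its underside. Leave alone.
Things that resemble listed ones, but are neither listed nor needed, are in the scene too. There is more than one size of the cartridge; the one meant has the size given above.

How it is judged:
By the outcome, as a careful person would: the job done as asked, in the order asked, and still so for the second after the job is handed in, with the robot touching nothing.
It also fails if it takes over 72 s, if anything falls off the work surface, if the arm or the gripper's body presses on something with over 40 N, if the wrist force passes 120 N, or if a joint passes its speed limit or range.

### The arm

A 6-joint arm with a two-finger parallel gripper is mounted at the origin on the work surface. World frame = base frame: x ahead of the robot, y to its left, z up, the work surface at z = 0. Lengths are in mm, angles in rad, forces in N, time in s.
With the tool pointing down it reaches from about 300 to 775 mm from the base axis. Payload 14.6 kg.
Tool frame: the origin (TCP) lies between the finger pads; the fingertips stand 19 mm ahead of it and the grasp point (between the pads) is the TCP; x points along the fingers, y is the direction in which the jaws open and shut, and the axes are right-handed (so a half turn about x gives the same grasp; the last joint's range is limited). The gripper opens to 94 mm and grips with 3 to 60 N. Pads are 16 mm wide; open, the fingers measure 119 mm over their backs; the gripper's body (75 mm by 177 mm) begins 78 mm behind the grasp point.
Start: joints at [-1.378, 0.3, 1.521, -0, 1.321, -0.067], TCP at [141.281, -531.535, 224.446] pointing down, gripper open.
Joint ranges: [-3.03, 3.03], [-0.79, 2.21], [0.23, 2.52], [-1.04, 4.18], [0, 3.07], [-2.55, 2.55]. Speed limits (rad/s): [2.22, 2.22, 2.57, 3.14, 3.14, 3.14].

### API

Orientations are given as [roll, pitch, yaw] about the fixed x, y, z axes, in that order (R = Rz(yaw) Ry(pitch) Rx(roll)).
In Python, from cell import manip gives the robot as it stands.
- The arm moves only by the tool jog_arm, never from a script. Its argument "series" is one flat list of numbers, 7 for each row, row after row: the turn, a rotation vector about the world's x, y, z in rad, then the shift along the world's x, y, z in m, then the opening, from -1 (shut) to 1 (fully open). A call has 1 to 20 rows; each row is the pose to reach, as a shift and turn from the pose commanded when the call began; what a row does not reach only later rows make up. A row lasts 1/8 s, in which the tool goes at most 62.5 mm and 10.7 degrees, less where a joint would pass 70% of its speed; a pose out of reach is approached as far as the arm can. A call with a gripper value outside its range is refused whole. The fingers move at their own pace and stop on an object; "squeeze" is the grip in N (left out, the last holds). Time passes only in rows, so rows that repeat a pose let the fingers close. It gives the time, the measured TCP pose, the force and the opening at its end, in the units of the state.
- manip.read_state(): the state, without advancing time (a new reading comes with each control period).
- manip.camera(name): name is "side" or "top" or "wrist"; returns a dict with "color" (400x640x3 uint8, blue, green, red), "range_z" (400x640 float32, mm along the optical axis (not along the pixel's ray), 0 where there is no reading), "fx", "fy", "cx", "cy" (pixels), "pose" (4x4, takes a point from camera to world coordinates); the wrist camera has in their place "mount" (4x4, takes a point from camera to tool coordinates, whose origin is the TCP and whose axes are the tool frame's). Camera axes: x right, y down, z forward; pixel columns grow to the right and rows downward; lengths in mm; the calibration is good to about 2 mm. A picture is of the moment at which its call begins: read the wrist's pose just before it.
- manip.sign_off(): hands the job in, once; it reports no verdict.
The state is a dict: "clock": time; "joints": joint angles; "qd": joint speeds; "effort": joint torques, N m; "eef_pos": TCP position; "eef_rot": TCP orientation; "wrist_force": force on the tool from outside, world axes, zero at the start; "moment": the same for the moment, N m; "finger_gap": finger opening in mm.
Only numpy, scipy, OpenCV 4.12 (cv2) and the standard library are available. Lean on these libraries where they do the work, as an engineer would, in place of code of your own. Each camera call takes 0.05 s, during which the arm holds its last target.

## Working session

There is one attempt and no reset: what is moved stays moved. The work goes in short steps, Python scripts to look and compute and a tool call to move; the robot and the scene stay as the last step left them, time stands still between calls to the robot, and variables do not carry over. Pictures are saved under pics/ and viewed, and the job is handed in when it is done.

Besides the shell and the picture viewer there is one more tool, called after "Request:" as name(argument=value, ...), one argument or row to a line, values as JSON. jog_arm: Moves the arm, as the interface text tells. Its arguments: {"type":"object","properties":{"series":{"type":"array","items":{"type":"number"}},"squeeze":{"type":"number"}},"required":["series"]}

```bash
ls; mkdir -p pics; python3 - <<'E'
from cell import manip
import cv2,numpy as np
print(manip.read_state())
for n in ["side","top","wrist"]:
    c=manip.camera(n); cv2.imwrite(f"pics/{n}0.png",c["color"]); np.savez(f"{n}0.npz",**c)
    print(n,{k:(np.round(v,3).tolist() if k in("pose","mount") else v) for k,v in c.items() if k not in("color","range_z")}, (c["range_z"]>0).mean())
E
```

```text
pics
{'clock': 0.0, 'joints': array([-1.37756855e+00,  3.00462467e-01,  1.52160124e+00, -1.91255699e-05,
        1.32071392e+00, -6.66011344e-02]), 'qd': array([ 0.00025756, -0.00012879, -0.00167769, -0.00074961, -0.00082273,
        0.00076202]), 'effort': array([ 1.79240364e-03, -5.31804729e+01, -3.52733696e+01,  7.08770379e-02,
        2.44704355e-02, -8.73143358e-05]), 'eef_pos': array([ 141.24669762, -531.29182712,  223.88252954]), 'eef_rot': array([-1.62176555,  1.5696112 ,  1.77966076]), 'wrist_force': array([0.06138441, 0.5055356 , 0.75646926]), 'moment': array([ 0.01759342, -0.0055437 , -0.04250096]), 'finger_gap': 94.24566544491331}
side {'fx': 446.19033580455965, 'fy': 446.19033580455965, 'cx': 318.8830082089519, 'cy': 195.30645685843442, 'pose': [[-0.795, -0.324, 0.514, -36.656], [-0.607, 0.456, -0.651, 839.973], [-0.023, -0.829, -0.559, 813.958], [0.0, 0.0, 0.0, 1.0]]} 0.99403125
top {'fx': 409.7512030075834, 'fy': 409.7512030075834, 'cx': 315.8046605567313, 'cy': 201.10386450114572, 'pose': [[0.013, -0.99, 0.14, 394.407], [-1.0, -0.011, 0.019, -17.15], [-0.017, -0.14, -0.99, 1583.681], [0.0, 0.0, 0.0, 1.0]]} 0.996
wrist {'fx': 275.6806015325971, 'fy': 275.6806015325971, 'cx': 318.79179786801234, 'cy': 203.78810416448943, 'mount': [[0.001, -0.278, 0.961, -159.798], [1.0, 0.0, -0.001, 0.965], [-0.0, 0.961, 0.278, -81.423], [0.0, 0.0, 0.0, 1.0]]} 0.9960625
```

View pics/top0.png

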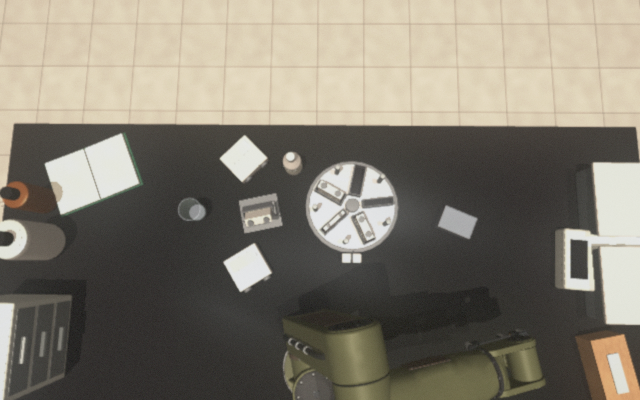

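View pics/side0.png

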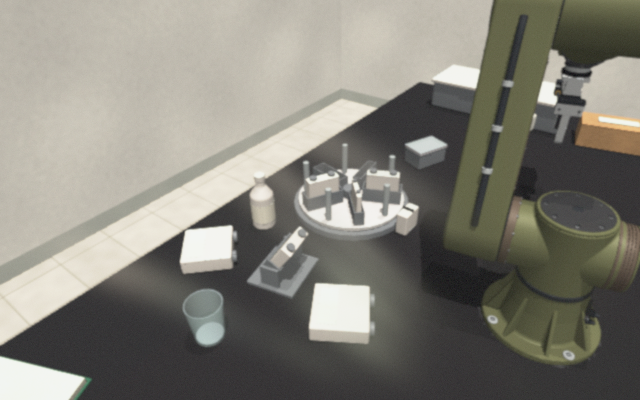

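View pics/wrist0.png

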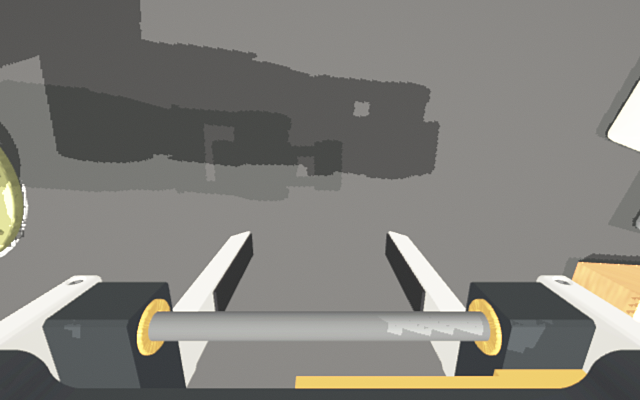

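The top view shows the carousel near (352,206), the reader at (352,258), the rack with the cartridge at (261,213), and two big white boxes at (244,158) and (248,267). The beaker is at (191,209), the bottle at (292,162) and the tip box at (458,222). I'll zoom in next.

```bash
python3 - <<'E'
import cv2,numpy as np
t=cv2.imread("pics/top0.png"); 
cv2.imwrite("pics/top0c.png",cv2.resize(t[145:280,215:415],None,fx=4,fy=4,interpolation=cv2.INTER_CUBIC))
t=cv2.imread("pics/side0.png"); 
cv2.imwrite("pics/side0c.png",cv2.resize(t[130:300,240:430],None,fx=3.5,fy=3.5,interpolation=cv2.INTER_CUBIC))
E
```

```text
(no output)
```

View pics/top0c.png

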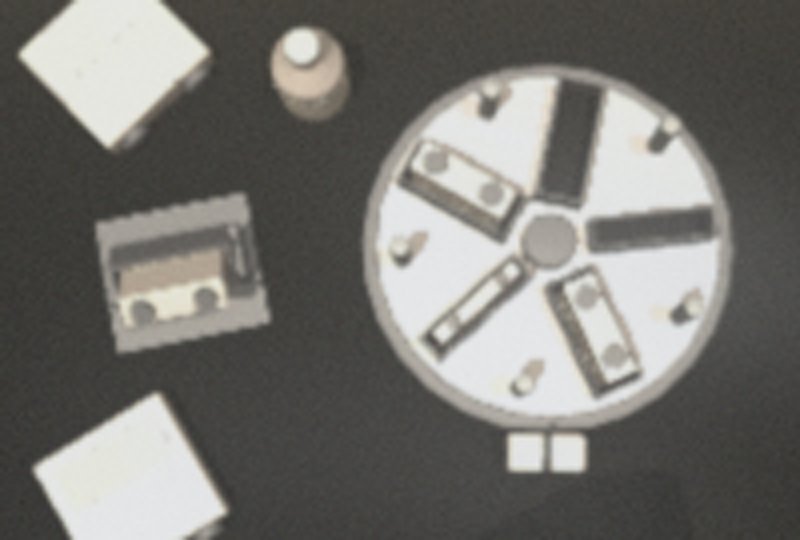

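View pics/side0c.png

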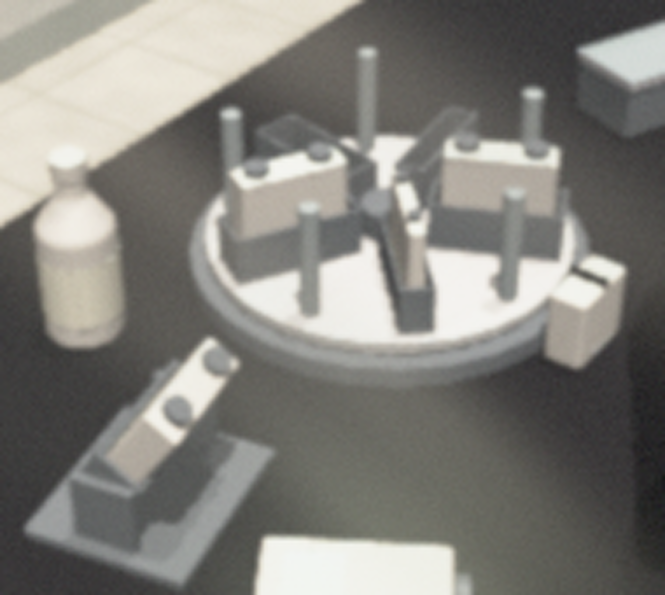

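The empty wide bin is at crop (572,140), pointing away from the reader. Counter-clockwise from it come full wide, full narrow, full wide and empty narrow, which matches the description. Now I'll measure.

```bash
cat > h.py <<'E'
import numpy as np,cv2
from scipy.spatial.transform import Rotation as R
def load(n): return dict(np.load(n+".npz"))
def pose(c,st=None):
    if "pose" in c: return np.array(c["pose"])
    T=np.eye(4); T[:3,:3]=R.from_euler("xyz",st["eef_rot"]).as_matrix(); T[:3,3]=st["eef_pos"]
    return T@c["mount"]
def plane(c,P,uv,z):
    uv=np.atleast_2d(np.array(uv,float)); d=np.c_[(uv[:,0]-c["cx"])/c["fx"],(uv[:,1]-c["cy"])/c["fy"],np.ones(len(uv))]@P[:3,:3].T
    s=(z-P[2,3])/d[:,2]; return P[:3,3]+d*s[:,None]
def cloud(c,P):
    v,u=np.mgrid[:400,:640]; z=c["range_z"]
    p=np.stack([(u-c["cx"])/c["fx"]*z,(v-c["cy"])/c["fy"]*z,z],-1)
    return p@P[:3,:3].T+P[:3,3]
def proj(c,P,X):
    q=(np.atleast_2d(X)-P[:3,3])@P[:3,:3]; return np.c_[q[:,0]/q[:,2]*c["fx"]+c["cx"],q[:,1]/q[:,2]*c["fy"]+c["cy"]]
E
python3 - <<'E'
from h import *
for n in ["top0","side0"]:
    c=load(n);P=pose(c);W=cloud(c,P)
    print(n)
    # base+wheel: points
    X,Y,Z=W[...,0],W[...,1],W[...,2]
    r=(X>250)&(X<800)&(abs(Y)<500)
    print(np.histogram(Z[r],bins=np.arange(-20,200,10)))
c=load("top0");P=pose(c);W=cloud(c,P);Z=W[...,2]
np.set_printoptions(precision=1,suppress=True)
for uv in [(352,206),(347,258),(357,258),(358,180),(381,179),(336,170),(316,207),(346,241),(387,221),(261,213),(300,300)]:
    print(uv,W[uv[1],uv[0]])
# hub: brightness mask
g=cv2.cvtColor(c["color"],cv2.COLOR_BGR2GRAY)
m=((Z>12)&(Z<50)).astype(np.uint8); m[:, :295]=0; m[:,420:]=0; m[:150]=0;m[253:]=0
k,_=cv2.findContours(m,0,2); k=max(k,key=cv2.contourArea); print(cv2.minEnclosingCircle(k),cv2.fitEllipse(cv2.convexHull(k)))
e=cv2.fitEllipse(cv2.convexHull(k)); print(plane(c,P,[e[0]],22),plane(c,P,[e[0]],36))
E
```

```text
top0
(array([  156, 14756, 10921,   711,   987,  4146,  1930,   271,   787,
         439,   306,   128,   158,   221,   540,   263,    56,     3,
          35,    25,     0]), array([-20, -10,   0,  10,  20,  30,  40,  50,  60,  70,  80,  90, 100,
       110, 120, 130, 140, 150, 160, 170, 180, 190]))
side0
(array([    0,  5857, 23664,  1929,  1512,  2655,  4584,   811,  1265,
         958,   916,   569,   524,   572,   784,   412,   104,    25,
          37,    48,     0]), array([-20, -10,   0,  10,  20,  30,  40,  50,  60,  70,  80,  90, 100,
       110, 120, 130, 140, 150, 160, 170, 180, 190]))
(352, 206) [ 592.4 -123.5   60.5]
(347, 258) [ 399.3 -104.9   67.5]
(357, 258) [ 399.8 -141.8   63.8]
(358, 180) [ 695.9 -148.    38.2]
(381, 179) [ 681.3 -222.   136.1]
(336, 170) [715.1 -60.9 125.3]
(316, 207) [577.3   9.7 138.1]
(346, 241) [458.  -96.9 142.6]
(387, 221) [ 530.2 -241.4  138.6]
(261, 213) [557.6 210.6 102.2]
(300, 300) [239.6  68.3  -4.4]
((351.20025634765625, 207.0815887451172), 46.30303192138672) ((351.15655517578125, 207.116943359375), (91.15007019042969, 92.37283325195312), 113.19618225097656)
[[ 593. -123.   22.]] [[ 591.2 -122.1   36. ]]
```

```bash
python3 - <<'E'
from h import *
from cell import manip
np.set_printoptions(precision=3,suppress=True)
s=manip.read_state(); M=R.from_euler("xyz",s["eef_rot"]).as_matrix(); print(M)
c=load("wrist0"); print(pose(c,s))
c=load("top0");P=pose(c)
# 4x crop offsets 215,145
f=lambda u,v:((u+.5)/4-.5+215,(v+.5)/4-.5+145)
for n,u,v,z in [("postUL",490,90,141),("postL",402,243,141),("postB",522,383,141),("postBR",690,297,141),("postUR",668,125,141),("hub",551,241,66),("readerL",508,433,72),("readerR",587,471,72),("bin out L",558,80,81),("bin out R",606,83,81),("bin in L",538,200,81),("bin in R",578,204,81)]:
    print(n,plane(c,P,[f(u,v)],z)[0])
E
```

```text
[[-0.     0.257 -0.966]
 [ 0.001 -0.966 -0.257]
 [-1.    -0.001 -0.   ]]
[[   0.257   -0.928   -0.269  220.215]
 [  -0.966   -0.247   -0.07  -511.515]
 [  -0.001    0.278   -0.961  383.829]
 [   0.       0.       0.       1.   ]]
postUL [722.238 -64.411 141.   ]
postL [582.708  12.841 141.   ]
postB [460.165 -93.961 141.   ]
postBR [ 537.492 -241.562  141.   ]
postUR [ 691.711 -223.667  141.   ]
hub [ 595.888 -124.557   66.   ]
readerL [417.599 -84.992  72.   ]
readerR [ 384.19  -157.005   72.   ]
bin out L [ 746.025 -129.939   81.   ]
bin out R [ 743.561 -174.779   81.   ]
bin in L [ 632.096 -111.439   81.   ]
bin in R [ 628.731 -148.441   81.   ]
```

Request:
jog_arm(
  series=[0,0,0.5,0.12,0.09,0.06,1,0,0,1.0,0.25,0.19,0.126,1,0,0,1.6,0.37,0.28,0.126,1,0,0,2.375,0.496,0.373,0.126,0,0,0,2.375,0.496,0.373,0.126,0,0,0,2.375,0.496,0.373,0.126,0,0,0,2.375,0.496,0.373,0.126,0,0,0,2.375,0.496,0.373,0.126,0,0,0,2.375,0.496,0.373,0.126,0,0,0,2.375,0.496,0.373,0.126,0,0,0,2.375,0.496,0.373,0.126,0,0,0,2.375,0.496,0.373,0.126,0,0,0,2.375,0.496,0.373,0.126,0,0,0,2.375,0.496,0.373,0.126,0,0,0,2.375,0.496,0.373,0.126,0,0,0,2.375,0.496,0.373,0.126,0,0,0,2.375,0.496,0.373,0.126,0],
)

```text
clock: 2.28
eef_pos: [637.2, -158.6, 350.5]
eef_rot: [-2.225, 1.571, -2.732]
wrist_force: [-0.6, -0.8, -0.1]
finger_gap: 47.1
```

```bash
cat > snap.py <<'E'
import sys
from h import *
from cell import manip
np.set_printoptions(precision=3,suppress=True)
tag=sys.argv[1]; names=sys.argv[2:]
for n in names:
    s=manip.read_state(); c=manip.camera(n); P=pose(c,s); c["pose"]=P
    cv2.imwrite(f"pics/{n}{tag}.png",c["color"]); np.savez(f"{n}{tag}.npz",**c)
s=manip.read_state(); print(s["clock"],s["joints"],s["eef_pos"],s["eef_rot"],s["wrist_force"],s["finger_gap"])
M=R.from_euler("xyz",s["eef_rot"]).as_matrix(); print("x",M[:,0],"y",M[:,1],"yaw_y deg",np.degrees(np.arctan2(M[1,1],M[0,1])))
E
python3 snap.py 1 wrist
```

```text
2.325 [-0.3    0.508  0.949 -0.     1.685 -1.363] [ 637.25  -158.557  350.479] [-0.334  1.571 -0.841] [ 0.046 -0.208  0.128] 47.211535213868856
x [ 0. -0. -1.] y [ 0.486  0.874 -0.   ] yaw_y deg 60.9245181218728
```

View pics/wrist1.png

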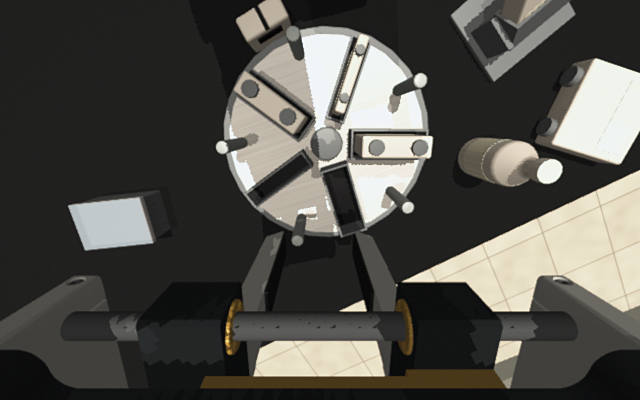

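The wrist view shows the hub at (326,143) and post tops near (293,34), (420,80), (407,208), (298,240) and (222,148). The reader is at (262,22), and the empty wide bin at (343,198).

```bash
python3 - <<'E'
from h import *
from scipy.optimize import least_squares
np.set_printoptions(precision=1,suppress=True)
c=load("wrist1");P=c["pose"];W=cloud(c,P)
Z=W[...,2]
tops=[]
for u,v in [(293,34),(420,80),(407,208),(298,240),(222,148)]:
    m=np.zeros((400,640),np.uint8); m[max(0,v-12):v+12,u-12:u+12]=1
    m=((Z>134)&(Z<150)&(m>0)).astype(np.uint8)
    k,_=cv2.findContours(m,0,2);k=max(k,key=cv2.contourArea);(cu,cv_),r=cv2.minEnclosingCircle(k)
    p=plane(c,P,[(cu,cv_)],141)[0]; tops.append(p); print((cu,cv_),r*(P[2,3]-141)/c["fx"],p,np.median(Z[m>0]))
T=np.array(tops)
def f(q): 
    # order CCW in world?
    return np.r_[[np.hypot(*(t[:2]-q[:2]))-140 for t in T]]
q=least_squares(f,[597,-123]).x; print(q,f(q))
a=np.degrees(np.arctan2(T[:,1]-q[1],T[:,0]-q[0])); print(a,(a-36)%72)
t=load("top0"); print("repro top",proj(t,t["pose"],[*q,66]))
# hub
m=((Z>60)&(Z<72)).astype(np.uint8);m[:125]=0;m[162:]=0;m[:,:305]=0;m[:,345:]=0
k,_=cv2.findContours(m,0,2);k=max(k,key=cv2.contourArea);h=cv2.minEnclosingCircle(k);print("hub",h,plane(c,P,[h[0]],66))
# reader depth
m=((Z>66)&(Z<78)).astype(np.uint8);m[60:]=0;m[:,:225]=0;m[:,283:]=0
k,_=cv2.findContours(m,0,2);k=np.concatenate([x for x in k if cv2.contourArea(x)>20]);r=plane(c,P,k[:,0,:],72)
print("reader",cv2.minAreaRect(r[:,:2].astype(np.float32)),r[:,:2].min(0),r[:,:2].max(0))
cv2.imwrite("pics/w1c.png",cv2.resize(c["color"][0:250,200:440],None,fx=2.4,fy=2.4,interpolation=cv2.INTER_CUBIC))
E
```

```text
(292.0655822753906, 33.97541046142578) 11.444788662372043 [462.  -97.7 141. ] 139.97123027857927
(418.5, 80.0) 10.902476095940365 [581.   13.1 141. ] 140.232255794015
(406.5, 206.0) 8.808998651913152 [722.6 -66.2 141. ] 140.02144379084072
(296.61865234375, 239.0084686279297) 8.258128143221521 [ 690.9 -225.6  141. ] 140.0615435118524
(222.5, 146.5) 9.518722810223537 [ 530.  -244.3  141. ] 139.988341634702
[ 597.4 -124. ] [-2.  -2.  -2.1 -1.9 -2.1]
[ 169.    96.8   24.8  -47.4 -119.3] [61.  60.8 60.8 60.6 60.7]
repro top [[352.2 204.5]]
hub ((325.751708984375, 142.76551818847656), 16.466142654418945) [[ 596.9 -124.    66. ]]
reader ((401.8833923339844, -120.02616882324219), (35.049068450927734, 14.545164108276367), 13.533461570739746) [ 384.2 -128.9] [ 420.1 -110.8]
```

View pics/w1c.png

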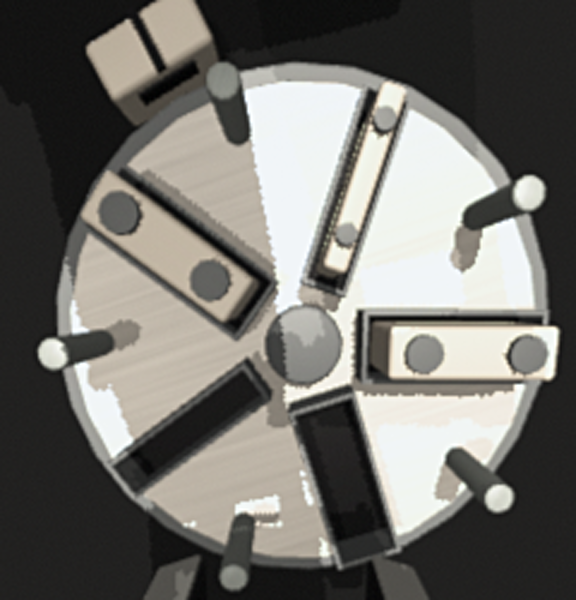

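```bash
python3 - <<'E'
from h import *
np.set_printoptions(precision=1,suppress=True)
C=np.array([597,-124.])
for n,box in [("top0",(335,246,370,270)),("wrist1",(230,0,293,60))]:
    c=load(n);P=c["pose"]
    W=cloud(c,P);u0,v0,u1,v1=box
    p=W[v0:v1,u0:u1].reshape(-1,3); col=c["color"][v0:v1,u0:u1].reshape(-1,3)
    k=(p[:,2]>62)&(p[:,2]<85)&(np.hypot(p[:,0]-C[0],p[:,1]-C[1])>172)
    q=p[k][:,:2].astype(np.float32); print(n,k.sum(),cv2.minAreaRect(q),q.mean(0))
    m=np.zeros((400,640),np.uint8);mm=(col.max(1)>140)
    sub=mm.reshape(v1-v0,u1-u0).astype(np.uint8)
    nn,l,st,ce=cv2.connectedComponentsWithStats(sub)
    for i in range(1,nn):
        if st[i,4]>20: print(st[i],plane(c,P,[ce[i]+[u0,v0]],72))
c=load("wrist1");cv2.imwrite("pics/rd.png",cv2.resize(c["color"][0:60,220:310],None,fx=8,fy=8,interpolation=cv2.INTER_CUBIC))
E
```

```text
top0 142 ((401.35870361328125, -119.58839416503906), (32.750144958496094, 66.3299560546875), 0.7450773119926453) [ 399.3 -119.6]
[  0   0  35   6 184] [[ 435.  -122.8   72. ]]
[  7   7  20  10 188] [[ 401.2 -120.4   72. ]]
wrist1 1269 ((401.1277160644531, -120.54885864257812), (69.53943634033203, 34.70569610595703), 88.887451171875) [ 402.5 -121.5]
[ 29   0  28  27 505] [[ 405.5 -102.9   72. ]]
[  6   8  29  33 537] [[ 403.9 -138.7   72. ]]
[ 33  43  30  17 316] [[ 455.2 -120.5   72. ]]
```

View pics/rd.png

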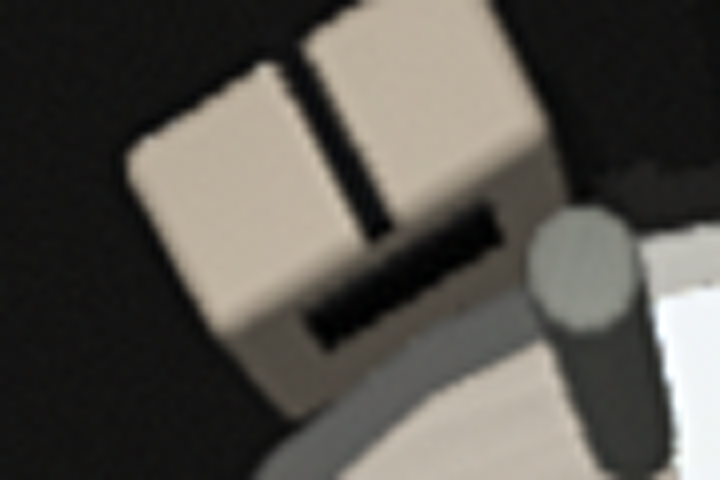

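Bin is at −11.2° and the reader direction is 179.0°. Its rectangle edge gives −1.1° yaw and the centre line gives −1.0°, so they agree. I need a clockwise turn of about 169.8°, so I'll grip the near-right post, expected at (528.7, −246.2).

Request:
jog_arm(
  series=[0,0,0,-0.05,-0.04,0,0,0,0,0,-0.1085,-0.0876,-0.03,0,0,0,0,-0.1085,-0.0876,-0.08,0,0,0,0,-0.1085,-0.0876,-0.13,0,0,0,0,-0.1085,-0.0876,-0.13,0,0,0,0,-0.1085,-0.0876,-0.17,0,0,0,0,-0.1085,-0.0876,-0.2,0,0,0,0,-0.1085,-0.0876,-0.2285,0,0,0,0,-0.1085,-0.0876,-0.2285,0],
)

```text
clock: 3.45
eef_pos: [529.3, -246.0, 122.6]
eef_rot: [-3.106, 1.57, 2.67]
wrist_force: [0.1, 0.2, 0.2]
finger_gap: 47.2
```

```bash
python3 snap.py 2 wrist
```

```text
3.5 [-0.498  0.472  1.528 -0.     1.14  -1.562] [ 529.72 -246.36  123.86] [-0.007  1.569 -0.513] [ 0.03   0.185 -0.149] 47.022060787771196
x [ 0.001 -0.001 -1.   ] y [ 0.485  0.874 -0.   ] yaw_y deg 60.97900208270957
```

View pics/wrist2.png

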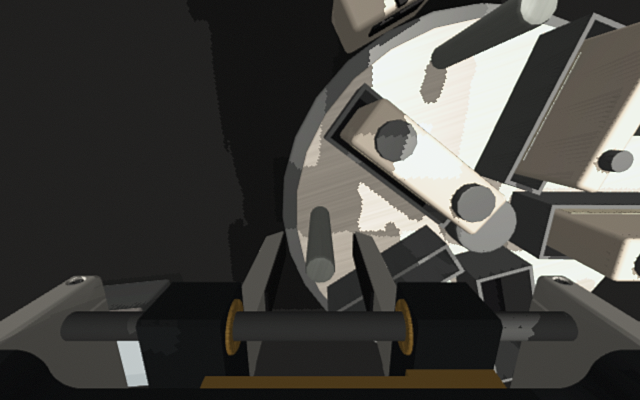

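The post top is at (320,270), centred between the fingers (predicted row 272). Closing gently.

Request:
jog_arm(
  series=[0,0,0,0,0,0,-1,0,0,0,0,0,0,-1,0,0,0,0,0,0,-1,0,0,0,0,0,0,-1,0,0,0,0,0,0,-1],
  squeeze=12,
)

```text
clock: 4.12
eef_pos: [529.4, -245.4, 122.6]
eef_rot: [0.998, 1.569, 0.492]
wrist_force: [2.5, 6.5, 3.4]
finger_gap: 17.8
```

```bash
cat > arc.py <<'E'
import numpy as np,sys
a0,a1,n,r0,r=map(float,sys.argv[1:6]); 
p0=r0*np.array([np.cos(np.radians(a0)),np.sin(np.radians(a0))])
for i in range(1,int(n)+1):
    d=(a1-a0)*i/n; a=np.radians(a0+d); p=r*np.array([np.cos(a),np.sin(a)])-p0
    print(f"0, 0, {np.radians(d):.3f}, {p[0]/1000:.4f}, {p[1]/1000:.4f}, 0, -1,",end=" ")
print()
E
python3 arc.py -119.2 -149.2 6 140 139.5
```

```text
0, 0, -0.087, -0.0101, 0.0068, 0, -1, 0, 0, -0.175, -0.0199, 0.0141, 0, -1, 0, 0, -0.262, -0.0290, 0.0222, 0, -1, 0, 0, -0.349, -0.0373, 0.0311, 0, -1, 0, 0, -0.436, -0.0448, 0.0406, 0, -1, 0, 0, -0.524, -0.0515, 0.0508, 0, -1,
```

Request:
jog_arm(
  series=[0,0,-0.04,-0.005,0.0035,0,-1,0,0,-0.087,-0.0101,0.0068,0,-1,0,0,-0.175,-0.0199,0.0141,0,-1,0,0,-0.262,-0.029,0.0222,0,-1,0,0,-0.349,-0.0373,0.0311,0,-1,0,0,-0.436,-0.0448,0.0406,0,-1,0,0,-0.524,-0.0515,0.0508,0,-1,0,0,-0.524,-0.0515,0.0508,0,-1],
  squeeze=20,
)

```text
clock: 5.12
eef_pos: [477.6, -194.7, 122.6]
eef_rot: [1.091, 1.569, 0.06]
wrist_force: [3.5, 3.3, 1.4]
finger_gap: 17.4
```

```bash
python3 snap.py 3 wrist; python3 arc.py -149.2 -229 16 139.5 139.5;python3 arc.py -229 -289 12 139.5 139.5
```

```text
5.175 [-0.459  0.335  1.728  0.001  1.077 -1.001] [ 477.78  -195.099  122.562] [ 0.986  1.569 -0.044] [3.366 3.648 3.939] 17.610257357155874
x [ 0.001 -0.    -1.   ] y [0.857 0.515 0.001] yaw_y deg 31.012934942554462
0, 0, -0.087, -0.0058, 0.0107, 0, -1, 0, 0, -0.174, -0.0106, 0.0218, 0, -1, 0, 0, -0.261, -0.0144, 0.0334, 0, -1, 0, 0, -0.348, -0.0172, 0.0452, 0, -1, 0, 0, -0.435, -0.0189, 0.0572, 0, -1, 0, 0, -0.522, -0.0197, 0.0693, 0, -1, 0, 0, -0.609, -0.0193, 0.0814, 0, -1, 0, 0, -0.696, -0.0179, 0.0935, 0, -1, 0, 0, -0.783, -0.0155, 0.1054, 0, -1, 0, 0, -0.870, -0.0120, 0.1170, 0, -1, 0, 0, -0.958, -0.0076, 0.1283, 0, -1, 0, 0, -1.045, -0.0021, 0.1392, 0, -1, 0, 0, -1.132, 0.0042, 0.1495, 0, -1, 0, 0, -1.219, 0.0115, 0.1593, 0, -1, 0, 0, -1.306, 0.0195, 0.1684, 0, -1, 0, 0, -1.393, 0.0283, 0.1767, 0, -1, 
0, 0, -0.087, 0.0095, 0.0076, 0, -1, 0, 0, -0.175, 0.0197, 0.0143, 0, -1, 0, 0, -0.262, 0.0304, 0.0201, 0, -1, 0, 0, -0.349, 0.0415, 0.0250, 0, -1, 0, 0, -0.436, 0.0531, 0.0288, 0, -1, 0, 0, -0.524, 0.0649, 0.0317, 0, -1, 0, 0, -0.611, 0.0769, 0.0335, 0, -1, 0, 0, -0.698, 0.0891, 0.0342, 0, -1, 0, 0, -0.785, 0.1013, 0.0339, 0, -1, 0, 0, -0.873, 0.1133, 0.0325, 0, -1, 0, 0, -0.960, 0.1253, 0.0301, 0, -1, 0, 0, -1.047, 0.1369, 0.0266, 0, -1,
```

View pics/wrist3.png

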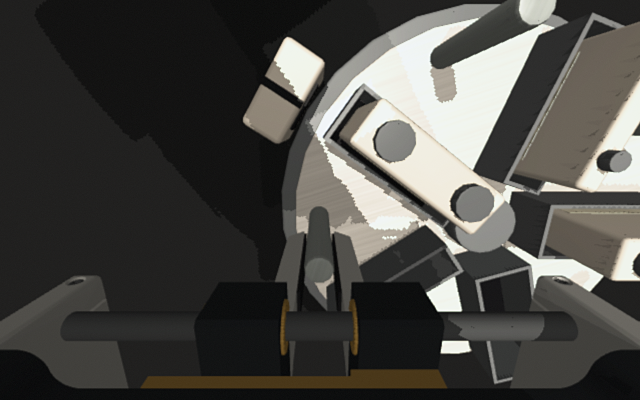

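The post at (319,270) is still centred in the jaws and the wheel follows. Continuing.

Request:
jog_arm(
  series=[0,0,-0.087,-0.0058,0.0107,0,-1,0,0,-0.174,-0.0106,0.0218,0,-1,0,0,-0.261,-0.0144,0.0334,0,-1,0,0,-0.348,-0.0172,0.0452,0,-1,0,0,-0.435,-0.0189,0.0572,0,-1,0,0,-0.522,-0.0197,0.0693,0,-1,0,0,-0.609,-0.0193,0.0814,0,-1,0,0,-0.696,-0.0179,0.0935,0,-1,0,0,-0.783,-0.0155,0.1054,0,-1,0,0,-0.87,-0.012,0.117,0,-1,0,0,-0.958,-0.0076,0.1283,0,-1,0,0,-1.045,-0.0021,0.1392,0,-1,0,0,-1.132,0.0042,0.1495,0,-1,0,0,-1.219,0.0115,0.1593,0,-1,0,0,-1.306,0.0195,0.1684,0,-1,0,0,-1.393,0.0283,0.1767,0,-1,0,0,-1.393,0.0283,0.1767,0,-1],
)

```text
clock: 7.3
eef_pos: [506.1, -17.9, 122.5]
eef_rot: [-2.201, 1.57, 1.659]
wrist_force: [-4.9, 7.9, 9.6]
finger_gap: 18.2
```

Request:
jog_arm(
  series=[0,0,-0.087,0.0095,0.0082,0,-1,0,0,-0.175,0.0197,0.0151,0,-1,0,0,-0.262,0.0304,0.0209,0,-1,0,0,-0.349,0.0415,0.0258,0,-1,0,0,-0.436,0.0531,0.0296,0,-1,0,0,-0.524,0.0649,0.0325,0,-1,0,0,-0.611,0.0769,0.0343,0,-1,0,0,-0.698,0.0891,0.035,0,-1,0,0,-0.785,0.1013,0.0347,0,-1,0,0,-0.873,0.1133,0.0333,0,-1,0,0,-0.96,0.1253,0.0309,0,-1,0,0,-1.047,0.1369,0.0274,0,-1,0,0,-1.047,0.1369,0.0274,0,-1],
)

```text
clock: 8.93
eef_pos: [643.9, 8.9, 122.6]
eef_rot: [-2.512, 1.568, 0.3]
wrist_force: [3.8, 6.4, 4.5]
finger_gap: 17.5
```

```bash
python3 snap.py 4 wrist top side; python3 - <<'E'
import cv2
t=cv2.imread("pics/top4.png");cv2.imwrite("pics/top4c.png",cv2.resize(t[145:280,215:415],None,fx=4,fy=4,interpolation=cv2.INTER_CUBIC))
E
```

```text
9.075 [-0.043  0.597  1.339  0.001  1.204  1.855] [643.421   9.05  122.565] [-2.472  1.569  0.342] [3.318 5.579 3.59 ] 17.52281954584499
x [ 0.002  0.001 -1.   ] y [-0.322 -0.947 -0.001] yaw_y deg -108.7819789503839
```

View pics/wrist4.png

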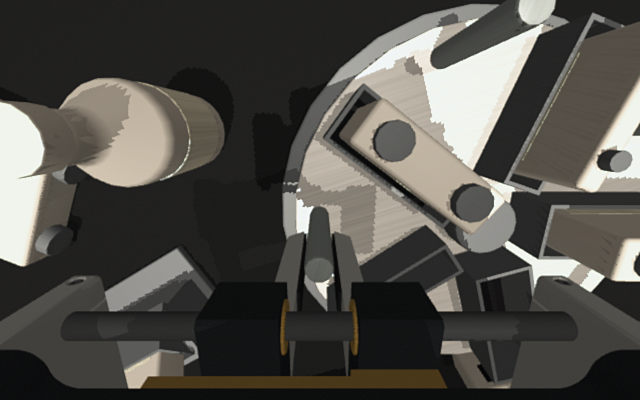

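View pics/top4c.png

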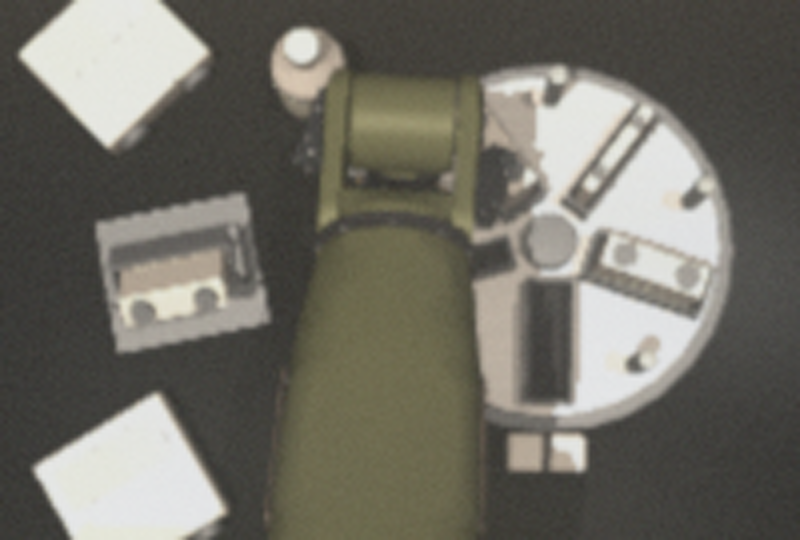

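Wrist: post at (318,270), held. Top crop: the empty wide bin at (549,340) lines up with the reader's middle at (547,452). I'll release the post and move to view the rack.

Request:
jog_arm(
  series=[0,0,0,0,0,0,-0.2,0,0,0,0,0,0,0,0,0,0,0,0,0,0,0,0,0,0,0,0.05,0,0,0,0,0,0,0.11,0,0,0,0.2,-0.01,0.01,0.17,0,0,0,0.6,-0.03,0.05,0.21,0,0,0,2.1,-0.083,0.121,0.21,0,0,0,2.1,-0.083,0.121,0.21,0,0,0,2.1,-0.083,0.121,0.21,0,0,0,2.1,-0.083,0.121,0.21,0,0,0,2.1,-0.083,0.121,0.21,0,0,0,2.1,-0.083,0.121,0.21,0,0,0,2.1,-0.083,0.121,0.21,0,0,0,2.1,-0.083,0.121,0.21,0,0,0,2.1,-0.083,0.121,0.21,0,0,0,2.1,-0.083,0.121,0.21,0],
)

```text
clock: 11.2
eef_pos: [559.5, 129.6, 331.9]
eef_rot: [-0.941, 1.571, -2.312]
wrist_force: [0.9, 0.0, -0.3]
finger_gap: 47.1
```

```bash
python3 snap.py 5 wrist top side; python3 - <<'E'
import cv2
t=cv2.imread("pics/top5.png");cv2.imwrite("pics/top5c.png",cv2.resize(t[145:280,215:415],None,fx=4,fy=4,interpolation=cv2.INTER_CUBIC))
E
```

```text
11.35 [ 0.164  0.301  1.274 -0.     1.567 -0.033] [559.489 129.66  331.906] [-1.23   1.571 -2.604] [-0.922 -0.086  0.42 ] 46.85887462690757
x [-0. -0. -1.] y [ 0.981  0.195 -0.   ] yaw_y deg 11.264878371245944
```

View pics/wrist5.png

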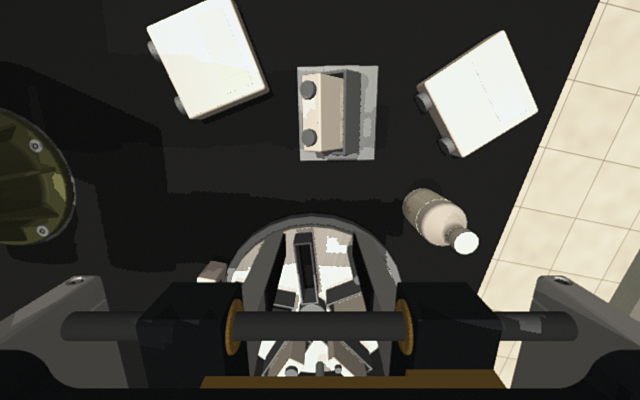

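View pics/top5c.png

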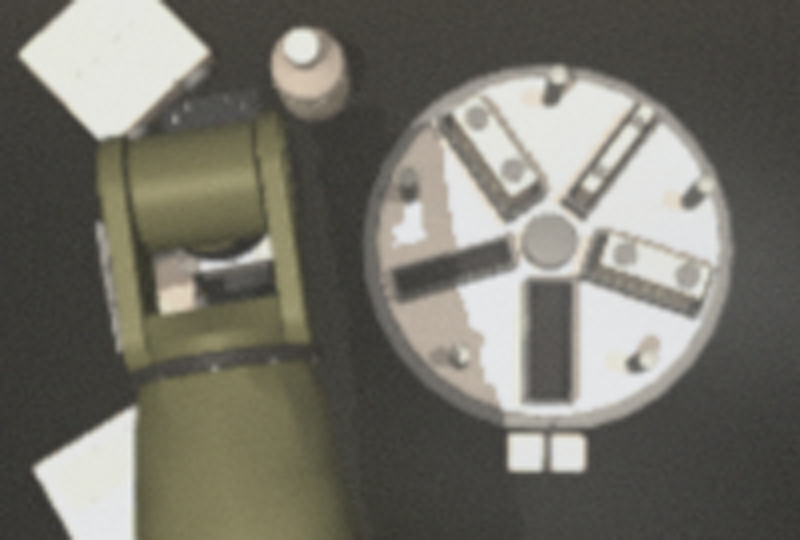

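Top crop: the bin (549,342) squarely faces the reader (547,452). In the wrist view, these could be taken for the cartridge:
- the box in the leaning rack at (322,112)
- the two oversize boxes at (208,60) and (477,95)
- the cartridges fixed in the wheel bins

By the description it's the one in the rack. I'll check it in a crop and measure it.

```bash
python3 - <<'E'
from h import *
np.set_printoptions(precision=1,suppress=True)
c=load("wrist5");P=c["pose"];W=cloud(c,P)
cv2.imwrite("pics/rack5.png",cv2.resize(c["color"][60:170,285:390],None,fx=5,fy=5,interpolation=cv2.INTER_CUBIC))
hsv=cv2.cvtColor(c["color"],cv2.COLOR_BGR2HSV)
f=lambda u,v:((u+.5)/5-.5+285,(v+.5)/5-.5+60)
for v in range(70,160,8):
    print(v,[f"{W[v,u,2]:.0f}" for u in range(292,385,4)])
E
```

```text
70 ['-1', '-1', '11', '8', '8', '10', '11', '9', '65', '63', '75', '78', '83', '87', '82', '73', '65', '9', '10', '10', '12', '10', '-1', '-1']
78 ['-0', '0', '7', '114', '116', '122', '122', '123', '117', '111', '102', '92', '84', '87', '82', '73', '63', '53', '11', '11', '8', '8', '-2', '0']
86 ['-1', '1', '119', '122', '126', '130', '123', '125', '118', '111', '102', '95', '86', '86', '81', '70', '60', '51', '8', '8', '10', '9', '-1', '492']
94 ['-0', '-0', '119', '120', '126', '128', '124', '123', '118', '108', '102', '94', '84', '86', '81', '72', '61', '10', '8', '11', '9', '9', '-1', '0']
102 ['-0', '-1', '8', '111', '115', '120', '124', '126', '116', '108', '102', '95', '85', '87', '80', '70', '61', '10', '8', '10', '9', '7', '2', '-1']
110 ['-1', '-1', '8', '112', '116', '119', '122', '124', '118', '110', '101', '93', '84', '86', '80', '72', '59', '9', '9', '9', '9', '0', '-1', '-1']
118 ['2', '1', '8', '112', '117', '119', '123', '123', '117', '109', '102', '91', '83', '87', '79', '70', '59', '9', '9', '492', '10', '-1', '1', '-0']
126 ['-0', '1', '9', '112', '115', '117', '122', '125', '118', '109', '101', '93', '84', '87', '80', '70', '59', '7', '11', '9', '9', '-2', '0', '-0']
134 ['1', '0', '10', '122', '126', '129', '123', '125', '118', '109', '101', '93', '84', '88', '79', '69', '60', '9', '8', '10', '9', '-2', '-1', '2']
142 ['0', '-2', '11', '121', '125', '128', '122', '123', '116', '109', '102', '93', '83', '85', '79', '68', '58', '9', '10', '9', '8', '-2', '0', '-0']
150 ['1', '1', '9', '110', '113', '119', '121', '124', '116', '106', '64', '65', '64', '86', '79', '68', '56', '9', '9', '11', '10', '-0', '0', '-0']
158 ['-0', '1', '10', '11', '492', '9', '10', '9', '65', '65', '10', '10', '8', '9', '9', '9', '10', '10', '11', '9', '9', '1', '-1', '-1']
```

View pics/rack5.png

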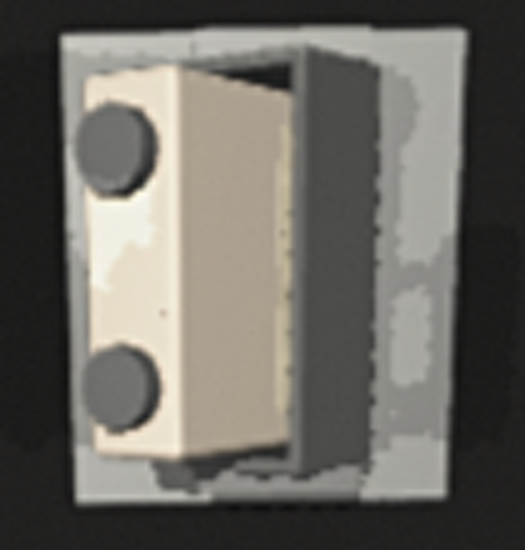

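The crop shows one box leaning in the slot, with two dark caps at crop (117,150) and (120,388), top face on the left and the +x side face in the middle. I'll fit planes to those faces.

```bash
cat > cart.py <<'E'
from h import *
np.set_printoptions(precision=2,suppress=True)
c=load("wrist5");P=c["pose"];W=cloud(c,P)
def fit(p):
    for _ in range(3):
        m=p.mean(0);n=np.linalg.svd(p-m)[2][2];d=(p-m)@n; p=p[abs(d)<2.5*d.std()+.3]
    n=n*np.sign(n[2]); return m,n,d.std(),len(p)
side=W[84:144,322:338].reshape(-1,3); top=W[104:126,305:318].reshape(-1,3)
ms,ns,ss,_=fit(side); mt,nt,st,_=fit(top)
print("side",ms,ns,ss,"top",mt,nt,st,"dot",ns@nt)
print("side lean",np.degrees(np.arcsin(ns[2])),"yaw side",np.degrees(np.arctan2(ns[1],ns[0])),"top lean",np.degrees(np.arccos(nt[2])),"top az",np.degrees(np.arctan2(-nt[1],-nt[0])))
# yaw from the image edges of box along y: fold edge between top and side, and ends
ax=ns; 
yaw=np.radians(float(__import__('sys').argv[1])) if len(__import__('sys').argv)>1 else np.arctan2(ns[1],ns[0])
l=np.radians(35); rx=np.array([np.cos(yaw),np.sin(yaw),0]); y=np.array([-np.sin(yaw),np.cos(yaw),0]); k=np.array([0,0,1.])
z=-np.sin(l)*rx+np.cos(l)*k; x=np.cos(l)*rx+np.sin(l)*k
# box points (above plane limits)
sub=W[66:160,295:345].reshape(-1,3); 
q=np.c_[sub@x,sub@y,sub@z]; xs=np.median(side@x); zt=np.median(top@z)
onside=(abs(q[:,0]-xs)<4)&(q[:,2]<zt-3)&(q[:,2]>zt-40); ontop=(abs(q[:,2]-zt)<3)&(q[:,0]<xs-2)&(q[:,0]>xs-28)
cap=(abs(q[:,2]-zt-8)<3)&(q[:,0]<xs)&(q[:,0]>xs-32)
print("xs",xs,"zt",zt,"y ext side",np.percentile(q[onside,1],[.5,2,98,99.5]),"top",np.percentile(q[ontop,1],[.5,2,98,99.5]),"top x ext",np.percentile(q[ontop,0],[1,99])-xs)
yc=q[cap,1]; print("cap y",np.median(yc[yc<np.median(q[onside,1])]),np.median(yc[yc>np.median(q[onside,1])]), "cap x-xs",(np.percentile(q[cap,0],[1,99])-xs))
ym=(np.percentile(q[onside,1],1)+np.percentile(q[onside,1],99))/2
O=x*(xs-15)+y*ym+z*(zt-92); print("origin",O,"x",x,"y",y,"z",z); print("grasp pt h=70",O+70*z)
for n in ("top0","side0"):
    cc=load(n); print(n,proj(cc,cc["pose"],np.array([O+92*z+sx*15*x+sy*48*y for sx,sy in((-1,-1),(-1,1),(1,1),(1,-1))])).tolist())
E
python3 cart.py; python3 - <<'E'
# edges for yaw: fold edge
from h import *
c=load("wrist5");P=c["pose"];W=cloud(c,P);Z=W[...,2]
g=cv2.cvtColor(c["color"],cv2.COLOR_BGR2GRAY).astype(float)
pts=[]
for v in range(80,148):
    r=cv2.GaussianBlur(g,(3,3),0)[v,312:330]; d=np.diff(r); pts.append((312+np.argmin(d)+.5,v))
pts=np.array(pts); a=np.polyfit(pts[:,1],pts[:,0],1); k=abs(np.polyval(a,pts[:,1])-pts[:,0])<1.2; a=np.polyfit(pts[k,1],pts[k,0],1)
w=plane(c,P,[(np.polyval(a,80),80),(np.polyval(a,147),147)],124.); d=w[0]-w[1]; print(k.sum(),w,"yaw of y-axis-90",np.degrees(np.arctan2(d[1],d[0]))-90)
# foot rectangle at z=9
m=((Z>4)&(Z<150)).astype(np.uint8); m[:60]=0;m[165:]=0;m[:,:290]=0;m[:,:290]=0;m[:,385:]=0
kk,_=cv2.findContours(m,0,2);kk=max(kk,key=cv2.contourArea);w=plane(c,P,kk[:,0],9)[:,:2].astype(np.float32);print(cv2.minAreaRect(w))
E
```

```text
side [555.23 224.09 106.46] [0.8  0.17 0.57] 0.4345826082657557 top [531.55 217.83 120.65] [-0.98 -0.19  0.05] 4.777649825518589 dot -0.793134420953902
side lean 34.914743192137465 yaw side 12.104563352656717 top lean 87.41169837482255 top az 10.881702043682614
xs 544.2635900222435 zt -227.58915538219776 y ext side [ 55.82  57.61 148.34 149.74] top [ 55.39  56.68 148.97 149.96] top x ext [-27.46  -2.13]
cap y 73.87397174049201 131.81053450944393 cap x-xs [-24.27  -4.08]
origin [581.54 230.05  41.78] x [0.8  0.17 0.57] y [-0.21  0.98  0.  ] z [-0.56 -0.12  0.82]
grasp pt h=70 [542.29 221.63  99.12]
top0 [[271.8161133298794, 221.06375031916645], [245.75927101940437, 226.3154061640288], [243.6778676219627, 219.22086824882965], [269.97701905523644, 213.925613149489]]
side0 [[308.73343142317503, 233.68647947151678], [290.6233773861939, 257.26302132460404], [280.98392049437325, 248.91718347485136], [299.7191719160335, 225.85995055905798]]
68 [[535.4115366  259.79299322 124.        ]
 [551.67608312 180.55825839 124.        ]] yaw of y-axis-90 11.59999395093348
((569.7501831054688, 229.3229522705078), (129.55555725097656, 149.9866943359375), 12.227147102355957)
```

```bash
python3 - <<'E'
from h import *
from cell import manip
np.set_printoptions(precision=4,suppress=True)
s=manip.read_state();M=R.from_euler("xyz",s["eef_rot"])
yaw=np.radians(12.0);l=np.radians(35); rx=np.array([np.cos(yaw),np.sin(yaw),0]);k=np.array([0,0,1.])
z=-np.sin(l)*rx+np.cos(l)*k; x=np.cos(l)*rx+np.sin(l)*k
T=np.c_[-z,x,np.cross(-z,x)]
print("rotvec",(R.from_matrix(T)*M.inv()).as_rotvec(), "p",s["eef_pos"])
G=np.array([542.29,221.63,99.12])
for h in (100,50,20,0): print(h,(G+h*z-s["eef_pos"])/1000)
c=load("wrist5");W=cloud(c,c["pose"])
for b in [(150,5,270,120),(415,35,540,160)]:
    q=W[b[1]:b[3],b[0]:b[2]].reshape(-1,3);q=q[(q[:,2]>15)&(q[:,2]<300)]; print(np.percentile(q,[1,50,99],axis=0))
E
```

```text
rotvec [ 0.1232 -0.5984  0.0124] p [559.4886 129.6604 331.9058]
100 [-0.0733  0.08   -0.1509]
50 [-0.0453  0.086  -0.1918]
20 [-0.0284  0.0896 -0.2164]
0 [-0.0172  0.092  -0.2328]
[[282.9155 185.2685  20.6155]
 [363.194  266.681   42.0443]
 [444.0961 335.8916  44.2672]]
[[691.5547 211.7084  19.8262]
 [772.5656 296.1946  42.0369]
 [857.2765 376.1652  44.228 ]]
```

Request:
jog_arm(
  series=[0.02,-0.15,0.003,-0.02,0.02,0,0.3,0.06,-0.3,0.006,-0.04,0.04,-0.04,0.3,0.09,-0.45,0.009,-0.0733,0.08,-0.08,0.3,0.1232,-0.5984,0.0124,-0.0733,0.08,-0.12,0.3,0.1232,-0.5984,0.0124,-0.0733,0.08,-0.151,0.3,0.1232,-0.5984,0.0124,-0.0733,0.08,-0.151,0.3,0.1232,-0.5984,0.0124,-0.0733,0.08,-0.151,0.3],
)

```text
clock: 12.22
eef_pos: [487.1, 209.9, 182.6]
eef_rot: [1.569, 0.958, 0.209]
wrist_force: [0.0, -0.2, 0.2]
finger_gap: 61.4
```

```bash
python3 snap.py 6 wrist; python3 - <<'E'
from h import *
from cell import manip
np.set_printoptions(precision=4,suppress=True)
s=manip.read_state();M=R.from_euler("xyz",s["eef_rot"])
yaw=np.radians(12.0);l=np.radians(35); rx=np.array([np.cos(yaw),np.sin(yaw),0]);k=np.array([0,0,1.])
z=-np.sin(l)*rx+np.cos(l)*k; x=np.cos(l)*rx+np.sin(l)*k
T=np.c_[-z,x,np.cross(-z,x)]
print("rotvec",(R.from_matrix(T)*M.inv()).as_rotvec())
G=np.array([542.29,221.63,99.12])
for h in (100,50,20,0): print(h,(G+h*z-s["eef_pos"])/1000)
E
```

```text
12.275 [ 0.386  0.044  2.043 -0.229  0.46   0.349] [487.165 209.934 182.783] [1.569 0.958 0.209] [-0.678  0.314  1.028] 61.33025409694432
x [ 0.563  0.12  -0.818] y [0.8   0.172 0.575] yaw_y deg 12.136410998377633
rotvec [ 0.0006  0.0023 -0.0016]
100 [-0.001  -0.0002 -0.0017]
50 [ 0.0271  0.0057 -0.0427]
20 [ 0.0439  0.0093 -0.0673]
0 [ 0.0551  0.0117 -0.0837]
```

View pics/wrist6.png

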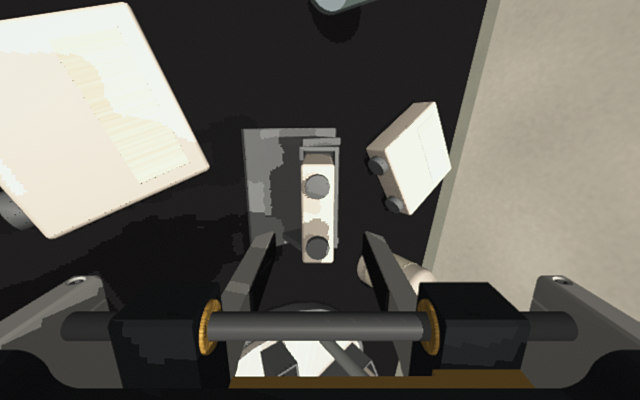

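The cartridge is centred between the fingers, with caps at (317,185) and (317,247). Descending along the slot axis.

Request:
jog_arm(
  series=[0,0,0,0.014,0.003,-0.0215,0.3,0,0,0,0.028,0.006,-0.043,0.3,0,0,0,0.039,0.008,-0.059,0.3,0,0,0,0.047,0.01,-0.0715,0.3,0,0,0,0.0551,0.0117,-0.0837,0.3,0,0,0,0.0551,0.0117,-0.0837,0.3],
)

```text
clock: 13.02
eef_pos: [542.0, 221.4, 97.7]
eef_rot: [1.568, 0.96, 0.209]
wrist_force: [-0.3, 0.0, 0.7]
finger_gap: 60.8
```

```bash
python3 snap.py 7 wrist
```

```text
13.075 [ 0.363  0.307  1.969 -0.334  0.273  0.446] [541.854 221.45   98.12 ] [1.568 0.959 0.209] [-0.146  0.767 -0.535] 60.969780103655175
x [ 0.562  0.119 -0.819] y [0.8   0.173 0.574] yaw_y deg 12.186844490091179
```

View pics/wrist7.png

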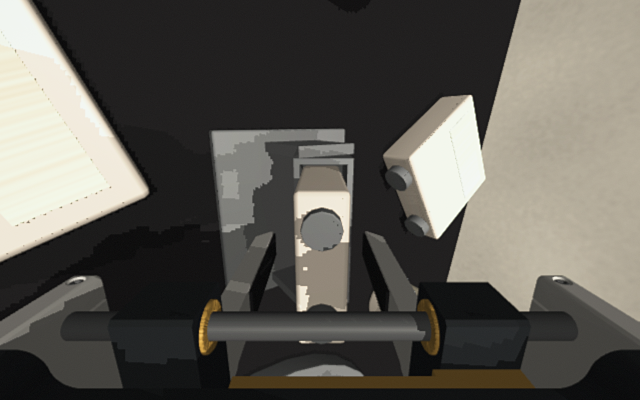

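The cap at (322,230) is about 2 mm towards the jaws' +y compared with where it should be if centred. I'll shift 2 mm along tool y and close gently.

Request:
jog_arm(
  series=[0,0,0,0.0016,0.0003,0.0011,0.3,0,0,0,0.0016,0.0003,0.0011,-0.1,0,0,0,0.0016,0.0003,0.0011,-1,0,0,0,0.0016,0.0003,0.0011,-1,0,0,0,0.0016,0.0003,0.0011,-1,0,0,0,0.0016,0.0003,0.0011,-1],
  squeeze=10,
)

```text
clock: 13.82
eef_pos: [543.1, 221.9, 98.6]
eef_rot: [1.568, 0.959, 0.21]
wrist_force: [1.3, 0.2, 2.1]
finger_gap: 29.9
```

Request:
jog_arm(
  series=[0,0,0,0,0,0,-1,0,0,0,0,0,0,-1,0,0,0,-0.0045,-0.001,0.0066,-1,0,0,0,-0.0112,-0.0024,0.0164,-1,0,0,0,-0.0202,-0.0043,0.0295,-1,0,0,0,-0.0292,-0.0062,0.0426,-1,0,0,0,-0.0393,-0.0083,0.0573,-1,0,0,0,-0.0505,-0.0107,0.0737,-1,0,0,0,-0.0505,-0.0107,0.0737,-1],
  squeeze=30,
)

```text
clock: 14.95
eef_pos: [491.9, 211.0, 172.2]
eef_rot: [1.567, 0.96, 0.21]
wrist_force: [1.0, 0.4, -3.4]
finger_gap: 30.0
```

```bash
python3 snap.py 8 wrist side
```

```text
15.05 [ 0.383  0.075  2.04  -0.238  0.435  0.356] [492.159 210.933 171.143] [1.567 0.961 0.209] [ 1.099 -0.593 -3.131] 29.546635346476517
x [ 0.56   0.119 -0.82 ] y [0.801 0.174 0.573] yaw_y deg 12.242074257737553
```

View pics/wrist8.png

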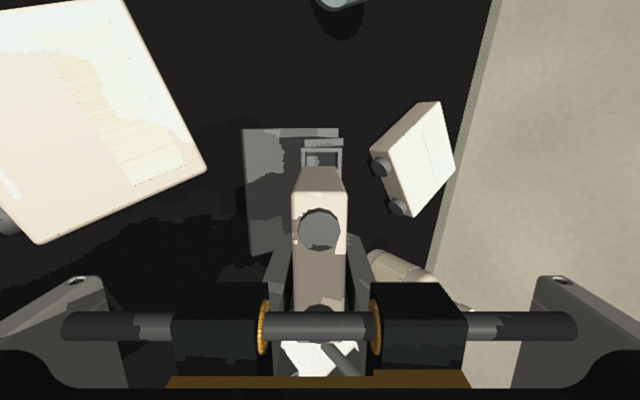

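View pics/side8.png

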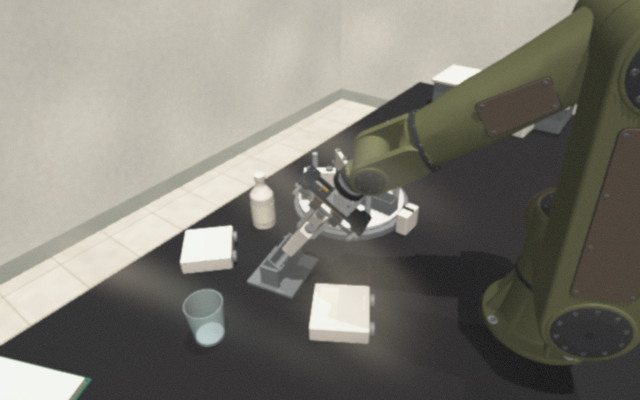

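Held: the cap is at (319,230), the slot is empty and the gap is 29.5 mm. Next I'll work out the in-hand pose and the turn to upright.

```bash
python3 - <<'E'
from h import *
from cell import manip
np.set_printoptions(precision=4,suppress=True)
s=manip.read_state();M=R.from_euler("xyz",s["eef_rot"])
a=np.radians(89.1); y=np.array([np.cos(a),np.sin(a),0]); x=np.array([0,0,-1.]); T=np.c_[x,y,np.cross(x,y)]
print("rotvec",(R.from_matrix(T)*M.inv()).as_rotvec(),"shift",np.array([600,-122,300])-s["eef_pos"])
c=load("wrist8"); v,u=np.mgrid[:400,:640]; z=c["range_z"]; p=np.stack([(u-c["cx"])/c["fx"]*z,(v-c["cy"])/c["fy"]*z,z],-1)@c["mount"][:3,:3].T+c["mount"][:3,3]
print("cap",np.median(p[218:240,310:328].reshape(-1,3),axis=0)); 
for vv in range(165,305,8): print(vv,p[vv,[298,306,319,332,342]].round(0)[:,[0,2]].tolist(), p[vv,[298,342]][:,1])
E
```

```text
rotvec [-0.5061  0.4183  1.2978] shift [ 107.8406 -332.9333  128.8572]
cap [-30.9134  -0.2425 -30.1   ]
165 [[180.0, -32.0], [156.0, -35.0], [158.0, -35.0], [159.0, -35.0], [234.0, -24.0]] [-25.6343  33.1227]
173 [[181.0, -22.0], [30.0, -48.0], [29.0, -48.0], [30.0, -48.0], [234.0, -13.0]] [-25.8915  33.4168]
181 [[3.0, -47.0], [4.0, -47.0], [3.0, -47.0], [2.0, -48.0], [236.0, -0.0]] [-12.5151  33.8623]
189 [[-18.0, -47.0], [-19.0, -48.0], [-18.0, -47.0], [-18.0, -48.0], [-18.0, -47.0]] [-11.0171  12.1935]
197 [[-24.0, -45.0], [-23.0, -44.0], [-23.0, -44.0], [-23.0, -44.0], [-23.0, -44.0]] [-10.5988  11.8306]
205 [[-23.0, -40.0], [-24.0, -40.0], [-22.0, -40.0], [-24.0, -40.0], [-23.0, -40.0]] [-10.7794  11.9301]
213 [[-22.0, -35.0], [-28.0, -37.0], [-31.0, -38.0], [-25.0, -36.0], [-23.0, -36.0]] [-10.9785  12.0799]
221 [[-23.0, -31.0], [-31.0, -34.0], [-31.0, -34.0], [-32.0, -34.0], [-23.0, -31.0]] [-11.0046  12.1501]
229 [[-31.0, -30.0], [-31.0, -30.0], [-31.0, -30.0], [-31.0, -30.0], [-22.0, -27.0]] [-10.4554  12.3164]
237 [[-23.0, -22.0], [-31.0, -26.0], [-31.0, -26.0], [-31.0, -25.0], [-22.0, -22.0]] [-11.2056  12.4404]
245 [[-23.0, -18.0], [-30.0, -21.0], [-31.0, -21.0], [-30.0, -21.0], [-22.0, -17.0]] [-11.2614  12.5432]
253 [[-23.0, -13.0], [-23.0, -13.0], [-22.0, -12.0], [-23.0, -13.0], [-23.0, -13.0]] [-11.3997  12.6117]
261 [[-23.0, -8.0], [-23.0, -8.0], [-23.0, -8.0], [-160.0, -80.0], [-23.0, -8.0]] [-11.5087  12.7356]
269 [[-23.0, -3.0], [-22.0, -2.0], [-23.0, -3.0], [-23.0, -3.0], [-22.0, -3.0]] [-11.568   12.8863]
277 [[-23.0, 2.0], [-23.0, 2.0], [-22.0, 2.0], [-22.0, 2.0], [-22.0, 3.0]] [-11.7082  13.0616]
285 [[-23.0, 7.0], [-23.0, 7.0], [-23.0, 7.0], [-23.0, 7.0], [-22.0, 7.0]] [-11.8136  13.0944]
293 [[-22.0, 13.0], [-22.0, 13.0], [-23.0, 12.0], [-23.0, 12.0], [-22.0, 13.0]] [-11.9777  13.2557]
301 [[-24.0, 17.0], [-23.0, 18.0], [-23.0, 17.0], [-22.0, 18.0], [-23.0, 18.0]] [-11.9679  13.3248]
```

In hand: the top face is at tool x = −22.7 mm with no tilt, so the underside is 69.3 mm ahead of the TCP and the lengthwise offset is under 1 mm. Moving to an upright view pose above the carousel.

Request:
jog_arm(
  series=[0,0,0,-0.01,-0.002,0.03,-1,-0.05,0.04,0.13,-0.01,-0.005,0.07,-1,-0.11,0.09,0.28,0,-0.03,0.11,-1,-0.17,0.14,0.43,0.02,-0.07,0.129,-1,-0.23,0.19,0.59,0.04,-0.12,0.129,-1,-0.29,0.24,0.74,0.06,-0.17,0.129,-1,-0.35,0.29,0.9,0.08,-0.22,0.129,-1,-0.41,0.34,1.05,0.095,-0.27,0.129,-1,-0.47,0.39,1.2,0.108,-0.31,0.129,-1,-0.5061,0.4183,1.2978,0.108,-0.333,0.129,-1,-0.5061,0.4183,1.2978,0.108,-0.333,0.129,-1,-0.5061,0.4183,1.2978,0.108,-0.333,0.129,-1,-0.5061,0.4183,1.2978,0.108,-0.333,0.129,-1],
)

```text
clock: 16.68
eef_pos: [600.3, -121.3, 301.1]
eef_rot: [1.424, 1.569, 1.407]
wrist_force: [0.4, 0.7, -3.3]
finger_gap: 30.0
```

```bash
python3 snap.py 9 wrist
```

```text
16.725 [-0.26   0.402  1.209  0.002  1.531 -1.815] [ 600.319 -121.321  301.191] [1.369 1.569 1.353] [-0.258  0.504 -2.416] 29.80369400725738
x [ 0.     0.002 -1.   ] y [0.016 1.    0.002] yaw_y deg 89.07247207011055
```

View pics/wrist9.png

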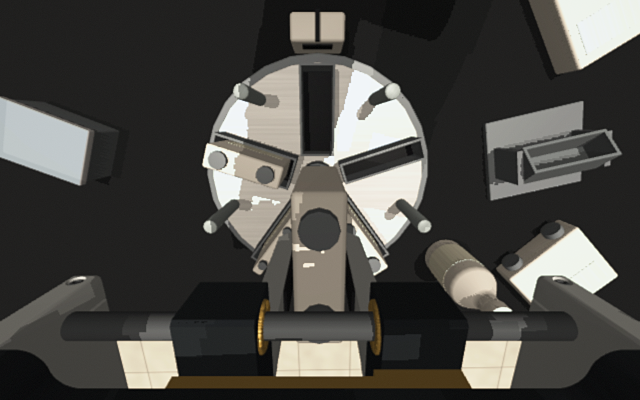

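The wrist view shows the reader at (317,27), the bin at (317,110) straight below it, and the posts at (241,90), (391,90), (211,227) and (422,227). Now the bin pose and facing angle.

```bash
cat > bin.py <<'E'
from h import *
import sys
np.set_printoptions(precision=2,suppress=True)
c=load(sys.argv[1]);P=c["pose"];W=cloud(c,P);Z=W[...,2];X=W[...,0];Y=W[...,1]
# posts
T=[]
for u,v in [(241,90),(391,90),(211,227),(422,227)]:
    m=np.zeros((400,640),bool);m[v-13:v+13,u-13:u+13]=1
    m=(m&(Z>134)&(Z<148)).astype(np.uint8);k,_=cv2.findContours(m,0,2);k=max(k,key=cv2.contourArea);a=cv2.minEnclosingCircle(k)[0];T.append(plane(c,P,[a],141)[0])
T=np.array(T);print(T)
from scipy.optimize import least_squares
f=lambda q:[np.hypot(*(t[:2]-q[:2]))-q[2] for t in T]
q=least_squares(f,[597,-123,140]).x;print("circle",q,f(q))
a=np.degrees(np.arctan2(T[:,1]-q[1],T[:,0]-q[0]));print("post angles",a,"bin",[(x-36-180+36)%72-36+180 for x in a])
# bin rim pts
m=(Z>73)&(Z<90)&(X>440)&(X<565)&(abs(Y+122)<28)
# bin interior floor
fl=(Z>28)&(Z<44)&(X>446)&(X<556)&(abs(Y+122)<24); fl2=np.zeros_like(fl); fl2[68:152,295:340]=1; fl&=fl2&(c["color"].max(2)<90)
print("rim n",m.sum(),"x",np.percentile(X[m],[1,99]),"y",np.percentile(Y[m],[1,99]),"medz",np.median(Z[m]))
rect=cv2.minAreaRect(np.c_[X[m],Y[m]].astype(np.float32));print(rect)
print("floor",fl.sum(),np.percentile(X[fl],[2,98]),np.percentile(Y[fl],[2,98]),np.median(Z[fl]))
r=(Z>66)&(Z<78)&(X<425)&(X>375)&(abs(Y+121)<45); rect=cv2.minAreaRect(np.c_[X[r],Y[r]].astype(np.float32));print("reader",r.sum(),rect)
E
python3 bin.py wrist9; python3 - <<'E'
import cv2,numpy as np
t=cv2.imread("pics/wrist9.png");cv2.imwrite("pics/bin9.png",cv2.resize(t[0:165,270:365],None,fx=3.6,fy=3.6,interpolation=cv2.INTER_CUBIC))
E
```

```text
[[ 484.09 -203.45  141.  ]
 [ 486.47  -41.75  141.  ]
 [ 637.44 -255.94  141.  ]
 [ 641.75    6.27  141.  ]]
circle [ 596.96 -124.16  137.89] [np.float64(0.046343117376125065), np.float64(-0.04623955280723635), np.float64(-0.028598372566364105), np.float64(0.028494807997418548)]
post angles [-144.91  143.28  -72.92   71.05] bin [np.float64(179.08854013337395), np.float64(179.2788535603354), np.float64(179.07607351139092), np.float64(179.04667482240842)]
rim n 694 x [445.   560.61] y [-146.16  -99.95] medz 80.32558758081959
((502.74884033203125, -122.94874572753906), (46.00019454956055, 115.5390625), 89.22845458984375)
floor 2185 [448.66 553.27] [-142.49 -103.41] 35.86050099248678
reader 459 ((401.4683837890625, -120.29936981201172), (64.43673706054688, 34.725345611572266), 83.9978256225586)
```

View pics/bin9.png

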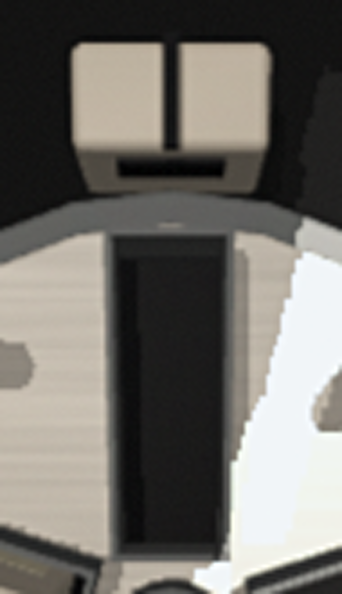

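The bin is at 179.1° against the reader's 178.9–179.0°, so it faces squarely. The rim centre is (502.7,−122.9), 46×116 mm at z≈80, and the floor is at z≈36, which matches the spec. Moving over the bin and down to just above the rim.

Request:
jog_arm(
  series=[0,0,0,-0.045,-0.001,0,-1,0,0,0,-0.0975,-0.0015,0,-1,0,0,0,-0.0975,-0.0015,-0.03,-1,0,0,0,-0.0975,-0.0015,-0.07,-1,0,0,0,-0.0975,-0.0015,-0.11,-1,0,0,0,-0.0975,-0.0015,-0.132,-1,0,0,0,-0.0975,-0.0015,-0.132,-1,0,0,0,-0.0975,-0.0015,-0.132,-1],
)

```text
clock: 17.73
eef_pos: [503.4, -123.4, 170.4]
eef_rot: [0.467, 1.569, 0.451]
wrist_force: [-0.7, 0.3, -2.5]
finger_gap: 29.4
```

```bash
python3 snap.py 10 wrist side; python3 - <<'E'
import cv2
t=cv2.imread("pics/side10.png");cv2.imwrite("pics/side10c.png",cv2.resize(t[120:270,270:440],None,fx=4,fy=4,interpolation=cv2.INTER_CUBIC))
E
```

```text
17.825 [-0.312  0.281  1.677  0.001  1.182 -1.867] [ 503.387 -123.488  170.389] [0.364 1.569 0.349] [ 0.191 -0.292 -3.738] 29.813787702737105
x [ 0.002  0.001 -1.   ] y [0.016 1.    0.001] yaw_y deg 89.09298069687675
```

View pics/wrist10.png

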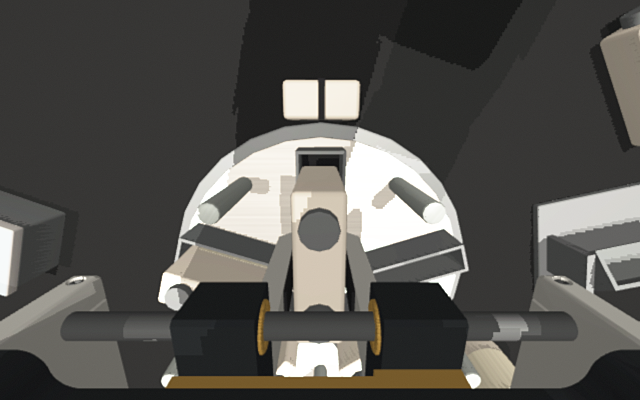

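View pics/side10c.png

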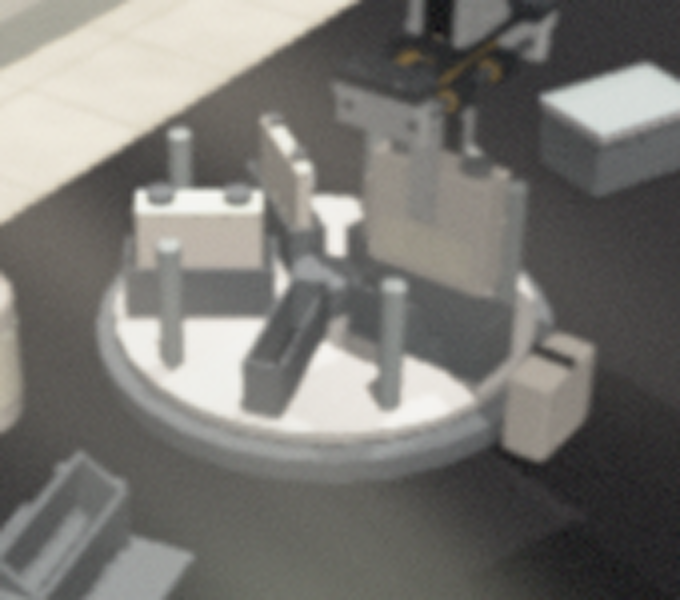

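```bash
python3 - <<'E'
from h import *
np.set_printoptions(precision=1,suppress=True)
c=load("wrist10");v,u=np.mgrid[:400,:640]; z=c["range_z"]; p=np.stack([(u-c["cx"])/c["fx"]*z,(v-c["cy"])/c["fy"]*z,z],-1)@c["mount"][:3,:3].T+c["mount"][:3,3]
cart=p[198:260,285:355].reshape(-1,3);k=(abs(cart[:,0]+22.7)<4);print("cart y",np.percentile(cart[k,1],[1,99]))
g=c["color"].astype(int).sum(2)
for r in (152,156,160,164): print(r,g[r,290:352].tolist())
rim=p[140:175,285:360].reshape(-1,3);k=(abs(rim[:,0]-90)<5);print("rim",k.sum(),np.percentile(rim[k],[1,99],axis=0))
W=cloud(c,c["pose"]);rim=W[140:175,285:360].reshape(-1,3);k=abs(rim[:,2]-81)<5;print(np.percentile(rim[k],[1,99],axis=0))
E
```

```text
cart y [-16.   15.6]
152 [729, 726, 729, 736, 724, 555, 440, 446, 459, 460, 463, 460, 463, 463, 462, 463, 464, 460, 460, 459, 460, 457, 461, 461, 460, 462, 458, 458, 456, 458, 458, 455, 456, 455, 457, 454, 455, 457, 452, 451, 456, 452, 455, 452, 452, 452, 448, 449, 449, 448, 442, 443, 443, 437, 346, 305, 470, 565, 579, 566, 608, 765]
156 [731, 732, 733, 739, 744, 591, 446, 447, 321, 191, 166, 119, 66, 57, 57, 58, 59, 54, 107, 117, 114, 116, 115, 115, 115, 114, 107, 115, 113, 114, 113, 109, 112, 111, 109, 112, 107, 113, 110, 112, 107, 108, 108, 105, 108, 104, 106, 106, 105, 148, 181, 184, 197, 282, 306, 309, 468, 556, 563, 542, 605, 765]
160 [732, 733, 733, 739, 750, 605, 441, 439, 316, 197, 171, 138, 87, 68, 71, 68, 72, 68, 105, 121, 123, 121, 119, 123, 123, 114, 95, 82, 74, 63, 68, 62, 62, 70, 71, 70, 65, 65, 65, 67, 68, 67, 69, 62, 67, 66, 65, 62, 65, 154, 179, 173, 197, 285, 303, 312, 531, 575, 632, 765, 765, 765]
164 [727, 726, 729, 735, 744, 597, 435, 439, 357, 220, 174, 135, 78, 55, 54, 52, 51, 48, 55, 92, 107, 104, 104, 102, 103, 100, 73, 50, 47, 48, 53, 53, 48, 49, 55, 48, 49, 48, 52, 48, 53, 52, 54, 54, 57, 61, 61, 66, 67, 153, 178, 172, 217, 287, 297, 292, 595, 765, 765, 765, 765, 765]
rim 371 [[ 88.4 -22.4 -58.4]
 [ 93.3  23.1 -36.8]]
[[ 444.9 -145.    77. ]
 [ 466.7  -99.5   82. ]]
```

The rim is 0.5 mm to +y of the cartridge, well inside the 5 mm clearance. Lowering into the bin, stopping about 4 mm above the floor.

Request:
jog_arm(
  series=[0,0,0,-0.0005,0.0006,-0.01,-1,0,0,0,-0.0005,0.0006,-0.025,-1,0,0,0,-0.0005,0.0006,-0.04,-1,0,0,0,-0.0005,0.0006,-0.052,-1,0,0,0,-0.0005,0.0006,-0.061,-1,0,0,0,-0.0005,0.0006,-0.061,-1,0,0,0,-0.0005,0.0006,-0.061,-1],
)

```text
clock: 18.7
eef_pos: [502.6, -122.9, 108.4]
eef_rot: [1.225, 1.57, 1.209]
wrist_force: [-0.1, -0.1, -3.1]
finger_gap: 29.8
```

Request:
jog_arm(
  series=[0,0,0,0,0,-0.001,-1,0,0,0,0,0,-0.002,-1,0,0,0,0,0,-0.0025,-1,0,0,0,0,0,-0.0025,-1],
)

```text
clock: 19.2
eef_pos: [502.4, -122.9, 105.6]
eef_rot: [1.771, 1.569, 1.755]
wrist_force: [-0.2, -0.1, -3.9]
finger_gap: 29.9
```

Request:
jog_arm(
  series=[0,0,0,0,0,-0.0005,-1,0,0,0,0,0,-0.001,-1,0,0,0,0,0,-0.001,-1],
)

```text
clock: 19.58
eef_pos: [502.4, -122.9, 104.7]
eef_rot: [1.698, 1.57, 1.682]
wrist_force: [-2.7, -0.1, -0.0]
finger_gap: 29.9
```

The weight has come off the wrist (Fz −3.5 → 0), so the cartridge is touching the floor. A little more to seat it.

Request:
jog_arm(
  series=[0,0,0,0,0,-0.0004,-1,0,0,0,0,0,-0.0004,-1],
)

```text
clock: 19.82
eef_pos: [502.4, -122.8, 104.7]
eef_rot: [1.584, 1.57, 1.569]
wrist_force: [-4.1, 0.8, 6.6]
finger_gap: 30.0
```

```bash
python3 snap.py 11 wrist side; python3 - <<'E'
import cv2
t=cv2.imread("pics/side11.png");cv2.imwrite("pics/side11c.png",cv2.resize(t[120:270,270:440],None,fx=4,fy=4,interpolation=cv2.INTER_CUBIC))
E
```

```text
19.925 [-0.311  0.363  1.738  0.001  1.041 -1.867] [ 502.405 -122.848  104.673] [1.596 1.57  1.58 ] [-5.215  0.53   6.094] 30.004208791554706
x [-0.     0.001 -1.   ] y [0.016 1.    0.001] yaw_y deg 89.09009772207601
```

View pics/wrist11.png

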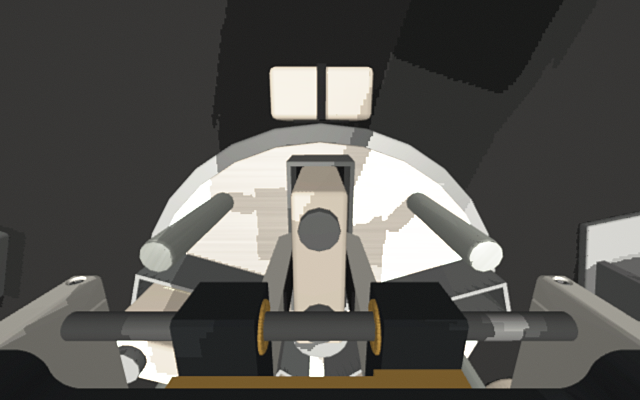

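View pics/side11c.png

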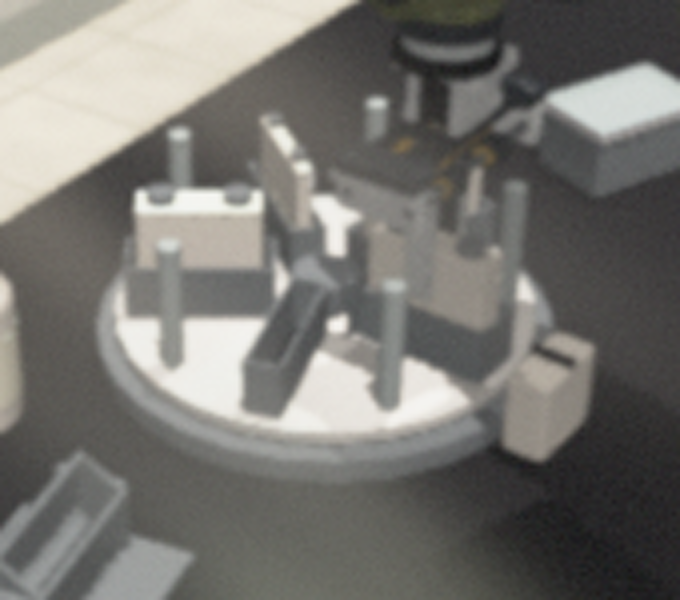

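The cartridge is in the bin standing on the floor: floor force is about 10 N, and the TCP is at 104.7 against a predicted 105.3. Releasing and retreating straight up.

Request:
jog_arm(
  series=[0,0,0,0,0,0,-0.3,0,0,0,0,0,0,-0.15,0,0,0,0,0,0,0,0,0,0,0,0,0,0.1,0,0,0,0,0,0,0.1,0,0,0,0,0,0.01,0.1,0,0,0,0,0,0.04,0.1,0,0,0,0,0,0.09,0.1,0,0,0,0,0,0.15,0.1,0,0,0,0.03,0,0.2,0.1,0,0,0,0.08,0,0.2,0.1,0,0,0,0.1,0,0.2,0.1,0,0,0,0.1,0,0.2,0.1],
)

```text
clock: 21.55
eef_pos: [602.7, -122.7, 303.8]
eef_rot: [2.19, 1.569, 2.174]
wrist_force: [-0.1, -0.1, 0.3]
finger_gap: 51.7
```

```bash
python3 snap.py 12 wrist side; python3 bin.py wrist12
```

```text
21.65 [-0.261  0.405  1.197  0.001  1.54  -1.816] [ 601.742 -122.822  304.417] [1.868 1.569 1.853] [-0.085  1.028  0.11 ] 51.31619377927023
x [-0.     0.001 -1.   ] y [0.016 1.    0.001] yaw_y deg 89.09170459384096
[[ 484.36 -203.96  141.  ]
 [ 486.73  -41.67  141.  ]
 [ 637.92 -256.31  141.  ]
 [ 641.62    6.14  141.  ]]
circle [ 597.13 -124.48  137.99] [np.float64(-0.019214851727582527), np.float64(0.019228552107364294), np.float64(0.011879436816400357), np.float64(-0.011893137196182124)]
post angles [-144.82  143.13  -72.81   71.19] bin [np.float64(179.17548863342438), np.float64(179.12878114671022), np.float64(179.19030315935322), np.float64(179.19158387370183)]
rim n 565 x [445.61 560.29] y [-146.5  -100.08] medz 80.22784005049624
((502.8034362792969, -122.94573211669922), (46.003684997558594, 114.80900573730469), 89.1258773803711)
floor 142 [450.54 554.36] [-143.11 -103.18] 36.00221418411624
reader 466 ((401.31048583984375, -120.75786590576172), (34.168861389160156, 65.49122619628906), 0.4477396309375763)
```

View pics/wrist12.png

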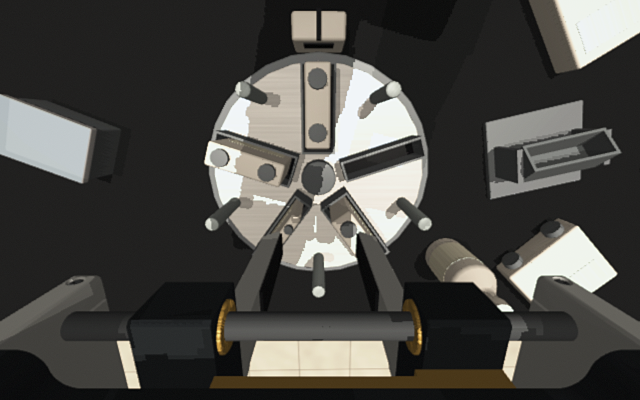

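The cartridge stands in the bin, caps at (317,78) and (317,132), under the reader at (318,30). I'll check its height and lean and the bystanders before handing in.

```bash
python3 - <<'E'
from h import *
from cell import manip
np.set_printoptions(precision=2,suppress=True)
c=load("wrist12");W=cloud(c,c["pose"]);b=W[62:150,300:336].reshape(-1,3);Z=b[:,2]
t=b[(Z>122)&(Z<132)];cap=b[(Z>133)&(Z<140)];A=np.c_[t[:,:2]-t[:,:2].mean(0),np.ones(len(t))];s=np.linalg.lstsq(A,t[:,2],rcond=None)[0]
print("top z",np.median(t[:,2]),"slope deg",np.degrees(s[:2]),"cap z",np.median(cap[:,2]),"ext",np.percentile(t[:,:2],[1,99],axis=0), cv2.minAreaRect(t[:,:2].astype(np.float32)))
a=load("top0"); d=manip.camera("top"); side=load("side12"); s0=load("side0")
g=lambda i:cv2.cvtColor(i,cv2.COLOR_BGR2GRAY).astype(float)
for n,(u0,v0,u1,v1) in dict(bottle=(280,145,306,178),beaker=(174,193,210,225),tip=(434,200,482,242)).items():
    print(n,"top diff",abs(g(a["color"])-g(d["color"]))[v0:v1,u0:u1].mean(), cv2.phaseCorrelate(g(a["color"])[v0:v1,u0:u1].copy(),g(d["color"])[v0:v1,u0:u1].copy()))
s=manip.read_state();print(s["clock"],s["wrist_force"])
print(manip.sign_off())
E
```

```text
top z 127.2666961001969 slope deg [-0.05 -0.16] cap z 135.40263069780363 ext [[ 455.91 -138.53]
 [ 549.46 -108.4 ]] ((502.6172180175781, -123.84872436523438), (29.853927612304688, 94.26605987548828), 88.70555114746094)
bottle top diff 2.055944055944056 ((0.5069433932457592, 0.08752354797200823), 0.9512722525979377)
beaker top diff 2.0260416666666665 ((-0.07190563887670365, 0.16471527382519824), 0.966034796377095)
tip top diff 2.2956349206349205 ((0.0003290761258405439, 0.534135815919921), 0.9753089992222332)
21.7 [-0.33  0.12  0.58]
the job is handed in; nothing more can be done
None
```

The job is done and handed in at about 21.7 s of the 72 s allowed. I gripped one steel post and turned the carousel about 170° clockwise until the empty wide bin faced the reader. Then I took the cartridge from the leaning rack, lowered it upright until it stood on the bin floor, let go and moved clear.

**Last checks:**
- **Bin facing:** it is at 179.1–179.2°, and the reader lies at 178.9–179.0°, so they agree within about 0.3°.
- **Cartridge:** the top is at 127.3 mm (128 expected) and the lean is under 0.2°. It is centred within about 1 mm of the bin centre.
- **Release:** the wrist felt the floor take the cartridge's weight before the gripper opened.
- **Bystanders:** the bottle, beaker and tip box look unmoved from above. Shifts were 0.5 pixel or less, which I take as image noise.

**Disagreements:** the wrist camera put the posts 138 mm from the axis, not 140, which is within its calibration. Just before I gripped it, the cartridge showed about 2 mm off-centre between the jaws, so I moved the gripper over by that much. No check failed.

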